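Fit the carrier plate to the bench shaker and lock it

ROBOT

A 6-joint arm with a two-finger parallel gripper is mounted at the origin on a cart in front of the work surface, level with it; the furniture and walls round the work are solid. World frame = base frame: x ahead of the robot, y to its left, z up, the work surface at z = 0. Lengths are in m, angles in rad, forces in N, time in s.
With the tool pointing down it reaches from about 0.325 to 0.875 m from the base axis. Payload 4.4 kg.
Tool frame: the origin (TCP) lies between the finger pads; the fingertips stand 19 mm ahead of it and the grasp point (between the pads) is the TCP; z points along the fingers, y is the line along which they close (so a half turn about z gives the same grasp; the last joint's range is limited). The gripper opens to 85 mm and grips with 20 to 120 N. Pads are 22 mm wide; open, the fingers measure 114 mm over their backs; the gripper's body (76 mm by 85 mm) begins 54 mm behind the grasp point. The pads swing forward as they close: fully open they stand 13 mm farther back than shut.
Start: joints at [-1.331, 0.207, 1.542, -0, 1.393, -0.15], TCP at [0.218, -0.532, 0.25] pointing down, gripper open.
Joint ranges: [-2.73, 2.73], [-0.86, 2.22], [0.23, 2.46], [-1.11, 4.25], [0.08, 2.63], [-2.82, 2.82]. Speed limits (rad/s): [2.79, 2.79, 3.14, 3.14, 3.14, 3.14].

INTERFACE

Orientations are given as [roll, pitch, yaw] about the fixed x, y, z axes, in that order (R = Rz(yaw) Ry(pitch) Rx(roll)).
In Python, from plant import manip gives the robot as it stands. The module is installed in compiled form; this text tells all that it offers.
- The arm moves only by the tool arm_command, never from a script. Its argument "motion" is a list that holds one entry, the list of rows, each a list of 7 numbers: the opening, from 0 (shut) to 1 (fully open), then the shift along the tool's x, y, z in mm, then the turn, a rotation vector about the tool's x, y, z in degrees. A call has 1 to 10 rows; each row is the pose to reach, as a shift and turn from the pose commanded when the call began, along the tool's axes at that moment; what a row does not reach only later rows make up. A row lasts 1/8 s, in which the tool goes at most 62.5 mm and 10.7 degrees, less where a joint would pass 70% of its speed; a pose out of reach is approached as far as the arm can. A call with a gripper value outside its range is refused whole. The fingers move at their own pace and stop on an object; the grip force is fixed at half the most. Time passes only in rows, so rows that repeat a pose let the fingers close. It gives the time, the measured TCP pose, the force, the opening and the grip force at its end, in the units of the state.
- manip.get_obs(): the state, without advancing time (a new reading comes with each control period).
- manip.camera(name): name is "scene" or "top" or "wrist"; returns the picture (400x640x3 uint8, red, green, blue); there is no depth.
- manip.camera_info(name): a dict with "fx", "fy", "cx", "cy" (pixels), "extrinsics" (4x4, takes a point from camera to world coordinates); the wrist camera has in their place "T_tool_cam" (4x4, takes a point from camera to tool coordinates, whose origin is the TCP and whose axes are the flange's). Camera axes: x right, y down, z forward; pixel columns grow to the right and rows downward; lengths in m; the calibration is good to about 2 mm. A picture is of the moment at which its call begins: read the wrist's pose just before it. camera_info takes no time and is no camera call.
- manip.sign_off(): hands the job in; it is judged then, once.
The state is a dict: "time": time; "joints": joint angles; "joint_vel": joint speeds; "joint_efforts": joint torques, N m; "ee_pos": TCP position; "tcp_rot": TCP orientation; "wrist_force": force on the tool from outside, world axes, zero at the start; "wrist_torque": the same for the moment, N m; "finger_gap": opening from 0.0 (shut) to 1.0 (fully open); "grasp_force": force on a finger pad.
Only numpy, scipy, OpenCV 4.12 (cv2) and the standard library are available. Lean on these libraries where they do the work, as an engineer would, in place of code of your own. Each camera call takes 0.05 s, during which the arm holds its last target. There are 200 camera calls.

TASK

Fit the carrier plate to the shaker: tilt it so that its narrow tongue goes under the shaker's fixed lip, then lower it until it lies flat and fully home in the pocket. Then slide the catch fully home over the plate's free edge, let go, and leave the other things on the bench where they stand.

Things in the scene. Friction and masses are not known exactly. Their poses are not given: they have to be found in the camera images.
- shaker: Low white bench shaker, fixed; housing x -129 to +85, y -68 to +68 mm, pocket for the plate on top. Origin: on the bench under the pocket's middle; z up; +x points to the end with the fixed lip, -x to the end with catch and front panel. Near (-x) and side pocket walls rise to z = 54 mm: plain to z = 49 mm, then bevelled outwards at 45 degrees.
- pocket (a point): Middle of the pocket's level floor: 46 mm straight above the shaker's origin, same axes. The pocket's inner faces lie at x = -67 and +67 mm and y = -48 and +48 mm; the plate is 130 x 92 mm.
- lip (a point): Middle of the lower inner edge of the aluminium lip that overhangs the pocket's +x end over its whole width: shaker x = 57, y = 0, z = 56 mm, so 10 mm above the floor. The lip covers x = 57 to 67 mm of the pocket; its top is at z = 60 mm. Axes as the shaker. Between the lip and the near wall the pocket is open for 124 mm only, less than the plate's 130 mm.
- plate_grip (a point): Centre of the grip bar of the aluminium carrier plate (0.22 kg), lying loose on the bench. It is 39 mm above the underside, mid-way along the 130 mm length. +x to the tongue end, z up. Bar: 12 mm thick (x), 52 long (y), 18 tall, on two posts at y = +-21 mm with 24 mm of air below. Plate 6 mm thick: 92 mm wide from x = -65 to 53 mm, tongue 64 mm wide from 53 to 65 mm, pointing away from the robot at first.
- plate_tip (a point): Middle of the end edge of the plate's tongue, half-way up its 6 mm thickness; 65 mm along +x and 36 mm below plate_grip; same axes. With the plate home it lies at about x = 65, y = 0, z = 49 mm in the shaker's frame.
- catch (a joint): Slide of the catch on the shaker, in m: 0 = drawn back (open), 0.024 = fully home, its nose 9 to 13 mm over the near edge of the seated plate. It moves along the shaker's +x and stays where it is left (about 1.5 N to move). Its underside is at z = 54.7 mm, its nose at shaker x = -78 mm + joint value.
- catch_tab (a point): On the catch's upright black thumb tab (10 mm thick along the shaker's x, 30 mm wide along y, top at z = 84 mm), mid thickness, 10 mm below its top: shaker x = -99 mm + joint value, y = 0, z = 74 mm. Axes as the shaker. Push it from its -x side or pinch it. The steel guides beside and below it reach up to z = 56 mm.
- beaker_100: Bystander: small glass beaker, 50 mm across, 49 mm high; origin under its centre.
- stopper: Bystander: rubber stopper, 30 mm across, 28 mm high; origin under its centre.
- dish_b: Bystander: lidded petri dish, 55 mm across, 14 mm high; origin under its centre.
- match_box: Bystander: match box, 36 x 54 x 14 mm; origin under its centre.
There are look-alikes about, which are no part of the job. Leave any green or orange look-alike of the part that bears plate_grip alone.

How it is judged:
By the outcome, as a careful person would: the job done as asked, in the order asked, and still so for the second after the job is handed in, with the robot touching nothing.
It also fails if it takes over 53 s, if anything falls off the work surface, if the arm or the gripper's body presses on something with over 40 N, if the wrist force passes 120 N, or if a joint passes its speed limit or range.

## Working session

There is one attempt and no reset: what is moved stays moved. The work goes in short steps, Python scripts to look and compute and a tool call to move; the robot and the scene stay as the last step left them, time stands still between calls to the robot, and variables do not carry over. Pictures are saved under pics/ and viewed, at most 13 in all, crops included, and the job is handed in when it is done.

Besides the shell and the picture viewer there is one more tool, called after "Call:" as a command line: name --argument value ..., lists and objects as JSON in quotes. arm_command: Moves the arm, as the interface text tells. Its arguments: {"type":"object","properties":{"motion":{"type":"array"}},"required":["motion"]}

```bash
mkdir -p pics
python3 - <<'E'
from plant import manip
import cv2,json
for n in ("scene","top"):
    im=manip.camera(n); cv2.imwrite(f"pics/{n}0.png",im[:,:,::-1])
    i=manip.camera_info(n); print(n,{k:(v.round(4).tolist() if hasattr(v,'round') and hasattr(v,'tolist') else v) for k,v in i.items()})
print(manip.camera_info("wrist"))
print(manip.get_obs())
E
```

```text
scene {'fx': 386.6298052033849, 'fy': 386.6298052033849, 'cx': 320.1554097450947, 'cy': 206.3422738056847, 'extrinsics': [[-0.4233, -0.5084, 0.7499, -0.4519], [-0.9057, 0.217, -0.3641, 0.4113], [0.0224, -0.8333, -0.5523, 0.84], [0.0, 0.0, 0.0, 1.0]]}
top {'fx': 469.86080149535013, 'fy': 469.86080149535013, 'cx': 324.8934909969553, 'cy': 195.70093191791452, 'extrinsics': [[-0.0196, -0.9989, 0.0435, 0.5202], [-0.9998, 0.0193, -0.0064, -0.0937], [0.0055, -0.0436, -0.999, 1.4027], [0.0, 0.0, 0.0, 1.0]]}
{'fx': 275.282925000722, 'fy': 275.282925000722, 'cx': 318.6617379854601, 'cy': 201.5875215106999, 'T_tool_cam': array([[-4.44292167e-04, -9.57669926e-01, -2.87868226e-01,
         7.41372956e-02],
       [ 9.99999834e-01, -3.20033362e-04, -4.78711283e-04,
         1.73724456e-03],
       [ 3.66319963e-04, -2.87868391e-01,  9.57669909e-01,
        -1.23717594e-01],
       [ 0.00000000e+00,  0.00000000e+00,  0.00000000e+00,
         1.00000000e+00]])}
{'time': 0.1, 'joints': array([-1.33150598e+00,  2.07387407e-01,  1.54282513e+00,  7.00788563e-06,
        1.39351174e+00, -1.50519394e-01]), 'joint_vel': array([ 0.00078024, -0.00031046, -0.00370243,  0.00061287, -0.00037615,
       -0.00087367]), 'joint_efforts': array([-1.25282746e-03, -3.84097803e+01, -2.92549092e+01, -3.41185041e-04,
        4.93603686e-03,  3.85832507e-06]), 'ee_pos': array([ 0.2183317 , -0.53123018,  0.2492053 ]), 'tcp_rot': array([-3.13948617e+00, -3.26457713e-04,  3.89808155e-01]), 'wrist_force': array([-0.42733145,  1.05510925, -0.10396605]), 'wrist_torque': array([ 0.07459862,  0.00631062, -0.07789005]), 'grasp_force': 0.0, 'finger_gap': 0.9988975377706999}
```

View pics/scene0.png

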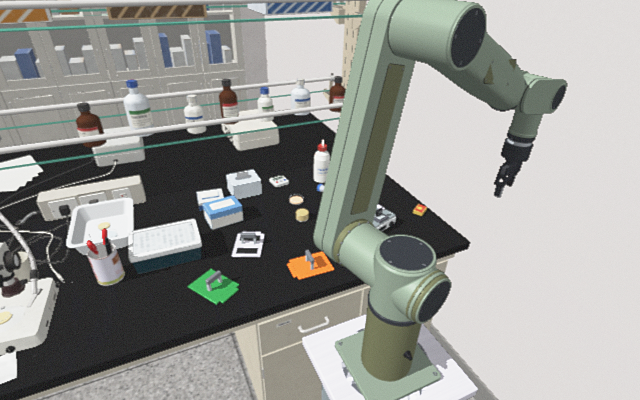

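View pics/top0.png

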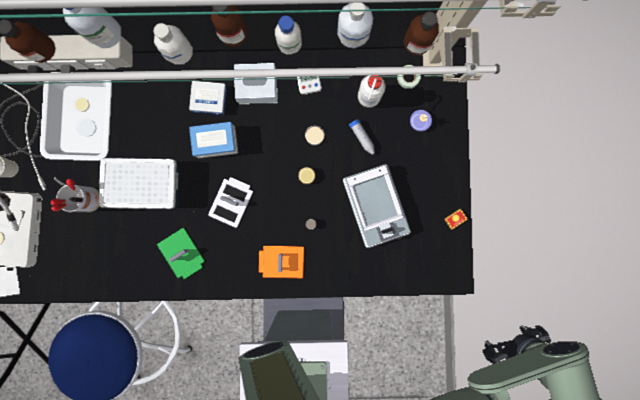

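The scene view shows a white/aluminium plate at (249,243), a green one at (214,286) and an orange one at (310,265). In the top view they are at (231,202), (181,253) and (282,262). The shaker is at top (378,205), with the catch at its lower end (388,232). The colourless one fits, since green and orange are excluded. I'll confirm it in an enlarged crop.

Run:
```python
import cv2,numpy as np
a=cv2.imread("pics/top0.png")
l=cv2.resize(a[165:240,195:265],None,fx=5.5,fy=5.5,interpolation=cv2.INTER_CUBIC)
r=cv2.resize(a[155:255,335:420],None,fx=4.7,fy=4.7,interpolation=cv2.INTER_CUBIC)
c=np.zeros((480,800,3),np.uint8); c[:l.shape[0],:l.shape[1]]=l; c[:470,395:395+r.shape[1]]=r
cv2.imwrite("pics/crop1.png",c)
```

```text
(no output)
```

View pics/crop1.png

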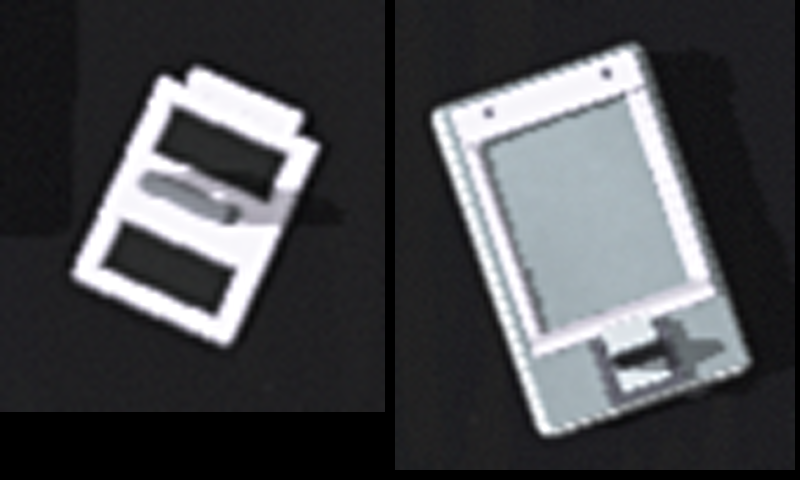

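The crop confirms it: an aluminium plate with its grip bar and a narrow tongue at the upper end (away from the robot). The shaker's lip (two screws) is at its far end and the catch with its black tab at the near end.

```bash
cat > h.py <<'E'
import numpy as np, cv2
from plant import manip
from scipy.spatial.transform import Rotation as R
def T(p,rpy):
    M=np.eye(4);M[:3,:3]=R.from_euler('xyz',rpy).as_matrix();M[:3,3]=p;return M
def tool():
    o=manip.get_obs();return T(o['ee_pos'],o['tcp_rot'])
def ray(name,px,z,X=None):
    i=manip.camera_info(name)
    X=i['extrinsics'] if X is None else X
    d=X[:3,:3]@np.array([(px[0]-i['cx'])/i['fx'],(px[1]-i['cy'])/i['fy'],1]);o=X[:3,3]
    return o+d*(z-o[2])/d[2]
def wristX(M): return M@manip.camera_info("wrist")['T_tool_cam']
def delta(M0,M1):
    D=np.linalg.inv(M0)@M1
    return (D[:3,3]*1000).round(1), np.degrees(R.from_matrix(D[:3,:3]).as_rotvec()).round(2)
E
python3 - <<'E'
from h import *
np.set_printoptions(precision=4,suppress=True)
L=lambda x,y:(195+x/5.5,165+y/5.5); Rr=lambda x,y:(335+(x-395)/4.7,155+y/4.7)
pl=[ray("top",L(*p),.006)[:2] for p in [(195,68),(303,115),(73,275),(230,347)]]
print("plate",pl); f=(pl[0]+pl[1])/2; b=(pl[2]+pl[3])/2; d=f-b
print("ctr",(f+b)/2,"len",np.linalg.norm(d),"yaw",np.degrees(np.arctan2(d[1],d[0])), "rearw",np.linalg.norm(pl[2]-pl[3]))
bar=[ray("top",L(*p),.048)[:2] for p in [(140,180),(240,213)]];print("bar",bar,sum(bar)/2)
s=[ray("top",Rr(*p),z)[:2] for p,z in [((432,115),.055),((640,42),.055),((545,437),.05),((750,365),.05)]]
f=(s[0]+s[1])/2; b=(s[2]+s[3])/2; d=f-b;u=d/np.linalg.norm(d)
print("sh",s,"len",np.linalg.norm(d),"yaw",np.degrees(np.arctan2(d[1],d[0])),"w",np.linalg.norm(s[0]-s[1]),np.linalg.norm(s[2]-s[3]))
print("origin",b+u*.129,f-u*.085)
E
```

```text
plate [array([0.641 , 0.1774]), array([0.6144, 0.1194]), array([0.5304, 0.2444]), array([0.4899, 0.1602])]
ctr [0.5689 0.1754] len 0.1293324958544263 yaw -24.628300688284774 rearw 0.09332386227937844
bar [array([0.5791, 0.1987]), array([0.5608, 0.1466])] [0.5699 0.1726]
sh [array([ 0.6245, -0.1549]), array([ 0.6669, -0.2834]), array([ 0.4266, -0.2199]), array([ 0.4679, -0.3464])] len 0.20853626496607205 yaw 17.874478690224553 w 0.13530438213831317 0.1330422580340195
origin [ 0.57   -0.2435] [ 0.5648 -0.2452]
```

Run:
```python
from h import *
print(delta(tool(),T([.56,-.244,.23],[np.pi,0,np.radians(107.9)])))
```

```text
(array([ 425.2, -135.8,   19.6]), array([-8.000e-02, -1.100e-01, -8.557e+01]))
```

Call:
arm_command --motion '[[[1,425,-136,20,0,0,-85.5],[1,425,-136,20,0,0,-85.5],[1,425,-136,20,0,0,-85.5],[1,425,-136,20,0,0,-85.5],[1,425,-136,20,0,0,-85.5],[1,425,-136,20,0,0,-85.5],[1,425,-136,20,0,0,-85.5],[1,425,-136,20,0,0,-85.5],[1,425,-136,20,0,0,-85.5],[1,425,-136,20,0,0,-85.5]]]'

```text
time: 1.35
ee_pos: [0.5592, -0.245, 0.2299]
tcp_rot: [-3.141, -0.0, 1.879]
wrist_force: [-0.9, 0.1, -0.2]
finger_gap: 0.999
grasp_force: 0.0
```

Run:
```python
from h import *
M=tool(); np.save("M_sh.npy",M); im=manip.camera("wrist"); cv2.imwrite("pics/w_sh.png",im[:,:,::-1])
c=cv2.resize(im[60:360,90:490,::-1],None,fx=2,fy=2,interpolation=cv2.INTER_CUBIC); cv2.imwrite("pics/w_shc.png",c)
print(M.round(3),manip.get_obs()['joint_vel'].round(3))
print(delta(M,T([.569,.174,.18],[np.pi,0,np.radians(65.4)])))
```

```text
[[-0.303  0.953 -0.001  0.559]
 [ 0.953  0.303  0.    -0.245]
 [ 0.    -0.001 -1.     0.23 ]
 [ 0.     0.     0.     1.   ]] [-0.007 -0.004 -0.     0.001 -0.001 -0.009]
(array([396.3, 136.4,  50. ]), array([-5.000e-02, -1.000e-02,  4.225e+01]))
```

View pics/w_shc.png

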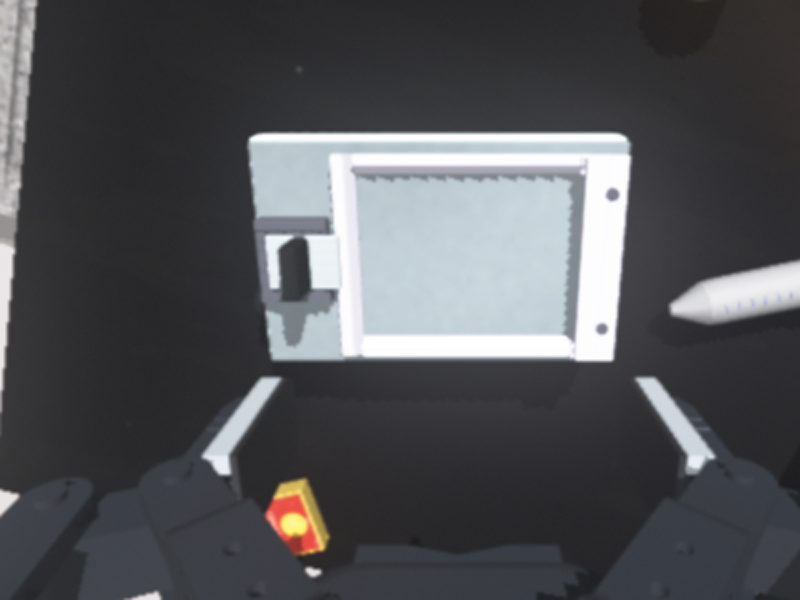

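The view shows the shaker squarely in the crop. The lip's inner edge runs (586,157)–(577,357), with screws at (612,194) and (601,328). The pocket floor's left edge runs (355,180)–(360,335) and its lower edge is at row 335. The housing's corners are (250,140), (271,360) and (614,360), and the catch nose is at column 340. Next I move above the plate and fit this.

Call:
arm_command --motion '[[[1,396,136,50,0,0,42.2],[1,396,136,50,0,0,42.2],[1,396,136,50,0,0,42.2],[1,396,136,50,0,0,42.2],[1,396,136,50,0,0,42.2],[1,396,136,50,0,0,42.2],[1,396,136,50,0,0,42.2],[1,396,136,50,0,0,42.2],[1,396,136,50,0,0,42.2],[1,396,136,50,0,0,42.2]]]'

```text
time: 2.65
ee_pos: [0.5686, 0.1721, 0.1807]
tcp_rot: [3.141, 0.0, 1.142]
wrist_force: [0.3, -0.2, 0.4]
finger_gap: 0.998
grasp_force: 0.0
```

Run:
```python
from h import *
from scipy.optimize import least_squares
M=tool(); np.save("M_pl.npy",M); im=manip.camera("wrist"); cv2.imwrite("pics/w_pl.png",im[:,:,::-1])
c=cv2.resize(im[60:360,120:520,::-1],None,fx=2,fy=2,interpolation=cv2.INTER_CUBIC); cv2.imwrite("pics/w_plc.png",c)
print(M.round(4))
X=wristX(np.load("M_sh.npy"))
P=lambda c:(90+c[0]/2,60+c[1]/2)
obs=[((586,157),60,57,None),((577,357),60,57,None),((355,180),46,-67,None),((360,335),46,-67,None),((450,335),46,None,-48),
((250,140),54,-129,68),((271,360),54,-129,-68),((614,360),57,85,None),((630,157),60,85,None),((450,140),54,None,68),((450,360),54,None,-68),((330,157),54,None,None),((340,237),58,-78,None),((340,290),58,-78,None),((606.5,261),60,None,0)]
W=[ray("wrist",P(o[0]),o[1]/1000,X)[:2]*1000 for o in obs]
def loc(p):
    c,s=np.cos(p[2]),np.sin(p[2]);return [((w-p[:2])@[c,s],(w-p[:2])@[-s,c]) for w in W]
def f(p): return [l[k]-o[2+k] for l,o in zip(loc(p),obs) for k in (0,1) if o[2+k] is not None]
r=least_squares(f,[567,-244,.31],loss='soft_l1')
print(r.x,np.degrees(r.x[2]))
for o,l in zip(obs,loc(r.x)): print(o,np.round(l,1))
```

```text
[[ 4.155e-01  9.096e-01  5.000e-04  5.686e-01]
 [ 9.096e-01 -4.155e-01 -3.000e-04  1.721e-01]
 [-0.000e+00  6.000e-04 -1.000e+00  1.807e-01]
 [ 0.000e+00  0.000e+00  0.000e+00  1.000e+00]]
[ 5.72540123e+02 -2.44484054e+02  3.18418192e-01] 18.244018519447668
((586, 157), 60, 57, None) [56.3 56.2]
((577, 357), 60, 57, None) [ 57.5 -57.1]
((355, 180), 46, -67, None) [-67.4  44.2]
((360, 335), 46, -67, None) [-70.3 -47.8]
((450, 335), 46, None, -48) [-16.2 -48.4]
((250, 140), 54, -129, 68) [-119.9   66.4]
((271, 360), 54, -129, -68) [-122.5  -60. ]
((614, 360), 57, 85, None) [ 80.  -60.6]
((630, 157), 60, 85, None) [79.2 55.9]
((450, 140), 54, None, 68) [-14.4  65.3]
((450, 360), 54, None, -68) [-16.3 -61. ]
((330, 157), 54, None, None) [-78.4  57.2]
((340, 237), 58, -78, None) [-75.3  14.7]
((340, 290), 58, -78, None) [-77.5 -15.7]
((606.5, 261), 60, None, 0) [70.8  0.1]
```

View pics/w_plc.png

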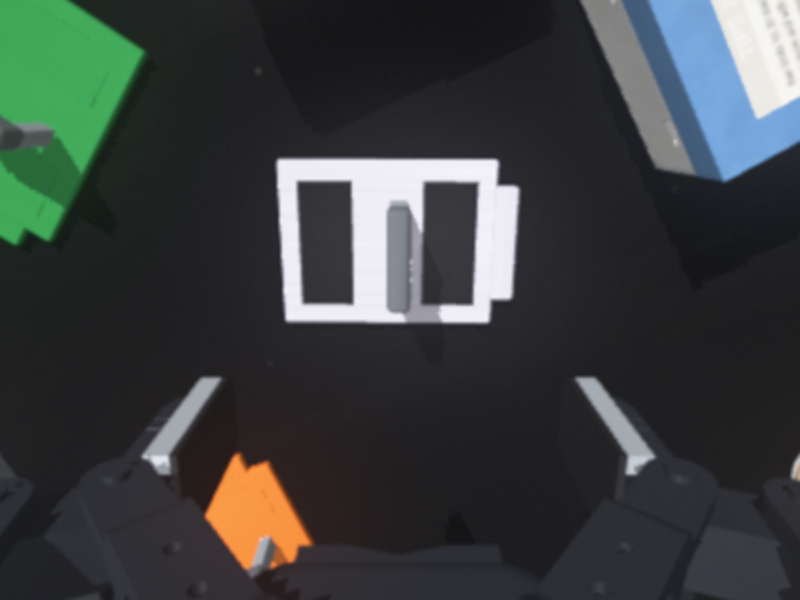

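The plate shows in the crop with corners (278,160), (287,322), (498,160) and (490,322). Its tongue ends at (518,187) and (512,299), and the bar top spans columns 388–411 and rows 205–312. The tongue points right, which is tool +y. I'll fit it and take one closer crop of the shaker.

Run:
```python
from h import *
from scipy.optimize import least_squares
a=cv2.imread("pics/w_sh.png")[115:245,210:410]; cv2.imwrite("pics/w_sh4.png",cv2.resize(a,None,fx=4,fy=4,interpolation=cv2.INTER_CUBIC))
M=np.load("M_pl.npy");X=wristX(M)
P=lambda c:(120+c[0]/2,60+c[1]/2)
obs=[((278,160),6,-65,46),((287,322),6,-65,-46),((498,160),6,53,46),((490,322),6,53,-46),((518,187),6,65,32),((512,299),6,65,-32),
((388,258),48,-6,None),((411,258),48,6,None),((399,205),48,None,26),((399,312),48,None,-26)]
W=[ray("wrist",P(o[0]),o[1]/1000,X)[:2]*1000 for o in obs]
def loc(p):
    c,s=np.cos(p[2]),np.sin(p[2]);return [((w-p[:2])@[c,s],(w-p[:2])@[-s,c]) for w in W]
def f(p): return [l[k]-o[2+k] for l,o in zip(loc(p),obs) for k in (0,1) if o[2+k] is not None]
r=least_squares(f,[569,174,-.43],loss='soft_l1')
print(r.x,np.degrees(r.x[2]))
for o,l in zip(obs,loc(r.x)): print(o,np.round(l,1))
p=[r.x[0]/1000,r.x[1]/1000]
for z in(.12,.039): print(delta(M,T([*p,z],[np.pi,0,r.x[2]+np.pi/2])))
```

```text
[ 5.73317117e+02  1.76310312e+02 -4.30076837e-01] -24.641587619185238
((278, 160), 6, -65, 46) [-64.1  45.4]
((287, 322), 6, -65, -46) [-64.5 -46.2]
((498, 160), 6, 53, 46) [52.5 45.6]
((490, 322), 6, 53, -46) [ 52.8 -46. ]
((518, 187), 6, 65, 32) [64.1 31.4]
((512, 299), 6, 65, -32) [ 64.7 -32. ]
((388, 258), 48, -6, None) [-5.2  2.5]
((411, 258), 48, 6, None) [5.8 2.5]
((399, 205), 48, None, 26) [-0. 28.]
((399, 312), 48, None, -26) [  0.1 -24.9]
(array([ 5.8,  2.5, 60.7]), array([0.03, 0.  , 0.09]))
(array([  5.8,   2.5, 141.7]), array([0.03, 0.  , 0.09]))
```

View pics/w_sh4.png

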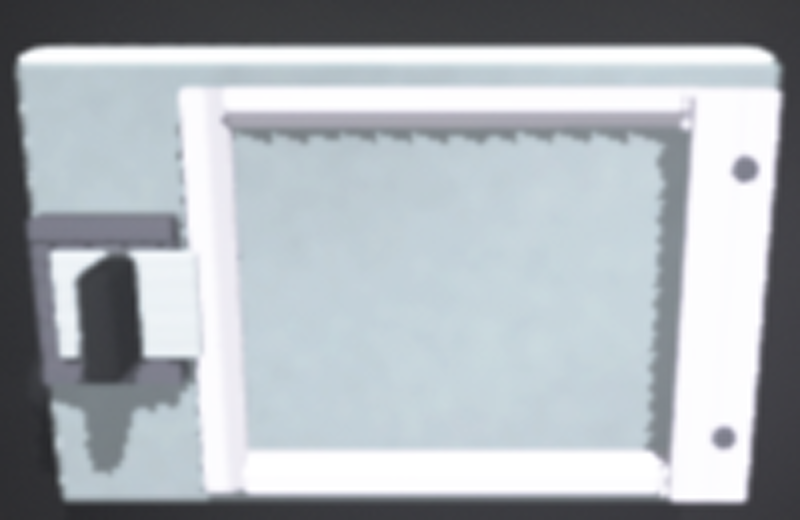

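The enlarged crop shows the lip's inner edge (690,100)–(671,500) and the near wall's floor edge (232,135)–(245,450). The side-wall edges are at row 450 (-y) and row 130 (+y). The screws are at (745,169) and (723,437). The catch is drawn back, with its nose at column 200.

Run:
```python
from h import *
from scipy.optimize import least_squares
M=np.load("M_sh.npy");X=wristX(M)
P=lambda c:(210+c[0]/4,115+c[1]/4)
obs=[((690,100),60,57,None),((671,497),60,57,None),((232,135),46,-67,None),((245,450),46,-67,None),((450,450),46,None,-48),((300,450),46,None,-48),((600,450),46,None,-48),
((450,130),49,None,48),((300,130),49,None,48),((600,130),49,None,48),((734,303),60,None,0),((200,250),58,-78,None),((200,360),58,-78,None),
((107,258),84,None,None),((20,65),50,None,None),((780,65),50,None,None),((62,500),50,None,None),((747,500),60,None,None),((780,90),60,None,None)]
W=[ray("wrist",P(o[0]),o[1]/1000,X)[:2]*1000 for o in obs]
def loc(p):
    c,s=np.cos(p[2]),np.sin(p[2]);return [((w-p[:2])@[c,s],(w-p[:2])@[-s,c]) for w in W]
def f(p): return [l[k]-o[2+k] for l,o in zip(loc(p),obs) for k in (0,1) if o[2+k] is not None]
r=least_squares(f,[567,-244,.31],loss='soft_l1')
print(r.x,np.degrees(r.x[2]))
for o,l in zip(obs,loc(r.x)): print(o,np.round(l,1))
```

```text
[ 5.72727760e+02 -2.45293133e+02  3.14982209e-01] 18.047151185381445
((690, 100), 60, 57, None) [55.8 55.7]
((671, 497), 60, 57, None) [ 56.9 -57.1]
((232, 135), 46, -67, None) [-66.8  46.1]
((245, 450), 46, -67, None) [-68.5 -47.2]
((450, 450), 46, None, -48) [ -7.  -47.6]
((300, 450), 46, None, -48) [-52.  -47.3]
((600, 450), 46, None, -48) [ 38. -48.]
((450, 130), 49, None, 48) [-6.7 47.3]
((300, 130), 49, None, 48) [-47.6  47.6]
((600, 130), 49, None, 48) [34.2 47. ]
((734, 303), 60, None, 0) [71.1  0.9]
((200, 250), 58, -78, None) [-75.2  16.4]
((200, 360), 58, -78, None) [-77.4 -15.1]
((107, 258), 84, None, None) [-92.9  19.8]
((20, 65), 50, None, None) [-121.7   65.4]
((780, 65), 50, None, None) [81.5 63.9]
((62, 500), 50, None, None) [-123.7  -61.4]
((747, 500), 60, None, None) [ 79.1 -58.2]
((780, 90), 60, None, None) [79. 58.]
```

Call:
arm_command --motion '[[[1,6,2.5,50,0,0,0.1],[1,6,2.5,100,0,0,0.1],[1,6,2.5,135,0,0,0.1],[1,6,2.5,142,0,0,0.1],[1,6,2.5,142,0,0,0.1],[0,6,2.5,142,0,0,0.1],[0,6,2.5,142,0,0,0.1],[0,6,2.5,142,0,0,0.1],[0,6,2.5,142,0,0,0.1],[0,6,2.5,142,0,0,0.1]]]'

```text
time: 3.95
ee_pos: [0.5733, 0.1787, 0.0389]
tcp_rot: [3.141, -0.001, 1.144]
wrist_force: [-0.8, 1.1, 2.8]
finger_gap: 0.129
grasp_force: 60.3
```

Call:
arm_command --motion '[[[0,0,0,-30,0,0,0],[0,0,0,-70,0,0,0],[0,0,0,-110,0,0,0],[0,0,0,-140,0,0,0],[0,0,0,-140,0,0,0],[0,0,0,-140,0,0,0]]]'

```text
time: 4.7
ee_pos: [0.5715, 0.1783, 0.1762]
tcp_rot: [-3.139, 0.002, 1.144]
wrist_force: [0.1, 0.9, -2.8]
finger_gap: 0.123
grasp_force: 59.7
```

Run:
```python
from h import *
M=tool(); np.save("M_g.npy",M); im=manip.camera("wrist"); cv2.imwrite("pics/w_g.png",im[:,:,::-1])
c=cv2.resize(im[20:320,120:520,::-1],None,fx=2,fy=2,interpolation=cv2.INTER_CUBIC); cv2.imwrite("pics/w_gc.png",c)
print(M.round(4))
```

```text
[[ 4.142e-01  9.102e-01 -3.400e-03  5.715e-01]
 [ 9.102e-01 -4.142e-01 -6.000e-04  1.783e-01]
 [-1.900e-03 -2.900e-03 -1.000e+00  1.762e-01]
 [ 0.000e+00  0.000e+00  0.000e+00  1.000e+00]]
```

View pics/w_gc.png

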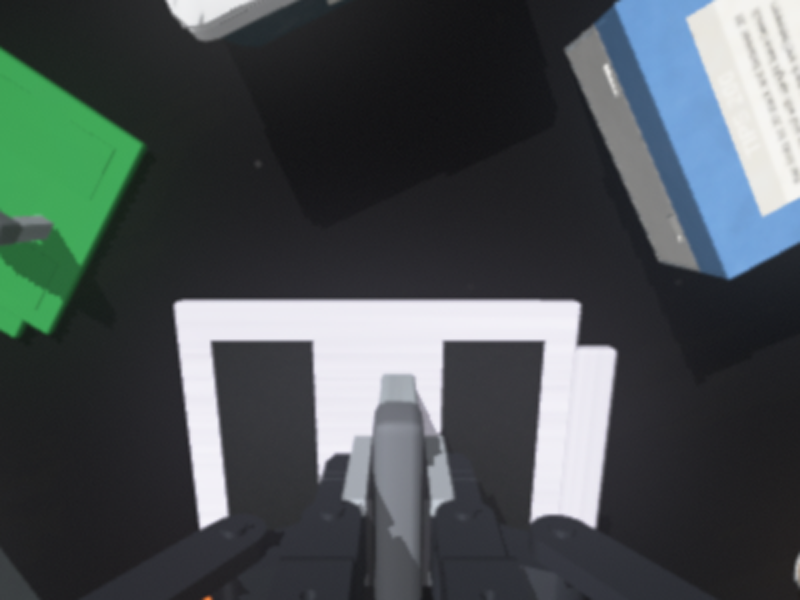

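The plate is held squarely. Its far corners are at (176,302) and (580,302) in the crop, the tongue corner is at (615,350), and the bar is centred at column 399.

Run:
```python
from h import *
C=manip.camera_info("wrist")['T_tool_cam']
for c in [(176,304),(580,304),(615,350),(201,527),(532,520),(577,350)]:
    print(c,(ray("wrist",(120+c[0]/2,20+c[1]/2),.033,C)*1000).round(1))
for c in [(376,430),(423,430),(399,404)]:
    print(c,(ray("wrist",(120+c[0]/2,20+c[1]/2),-.009,C)*1000).round(1))
```

```text
(176, 304) [ 43.4 -61.9  33. ]
(580, 304) [43.4 54.4 33. ]
(615, 350) [29.7 66.  33. ]
(201, 527) [-30.2 -62.3  33. ]
(532, 520) [-27.6  45.6  33. ]
(577, 350) [29.7 54.8 33. ]
(376, 430) [22.5 -2.9 -9. ]
(423, 430) [22.5  7.7 -9. ]
(399, 404) [28.8  2.2 -9. ]
```

```bash
cat >> h.py <<'E'
SH=T([.5721,-.2455,0],[0,0,np.radians(18.1)])
SH=SH@T([-.002,0,0],[0,0,0])      # camera bias along tool y
YO=.0023                          # plate sits at tool x = -2.3 mm
def goal(xt,zt,th,yo=YO):
    """tool pose with tongue-tip bottom edge at shaker (xt,zt) mm, tilt th deg"""
    t=np.radians(th);Ry=R.from_euler('y',t).as_matrix()
    p=np.array([xt/1e3,yo,zt/1e3])-Ry@np.array([.065,0,-.039])
    G=np.eye(4);G[:3,:3]=Ry@np.array([[0,1,0],[1,0,0],[0,0,-1.]]);G[:3,3]=p
    return SH@G
def state():
    """tip (mm) and tilt in shaker frame from measured tool pose"""
    L=np.linalg.inv(SH)@tool();
    tilt=np.degrees(np.arctan2(-L[2,1],L[0,1]))
    Ry=R.from_euler('y',tilt,degrees=True).as_matrix()
    tip=L[:3,3]*1e3+Ry@[65,0,-39]-[0,YO*1e3,0]
    return tip.round(1),tilt.round(2),np.degrees(np.arctan2(L[1,1],L[0,1])).round(2),np.round(SH[:3,:3].T@manip.get_obs()['wrist_force'],1)
E
python3 - <<'E'
from h import *
print(delta(tool(),goal(50,106,15)))
E
```

```text
(array([-386.7,  171.4,   15.4]), array([ 14.03,  -5.51, -42.32]))
```

Call:
arm_command --motion '[[[0,-40,18,2,0,0,0],[0,-90,40,4,4,-1.5,-12],[0,-145,64,6,6,-2.4,-18],[0,-200,88,8,8,-3.1,-24],[0,-255,112,10,10,-3.9,-30],[0,-310,137,12,12,-4.7,-36],[0,-355,157,14,14,-5.5,-42.3],[0,-387,171,15,14,-5.5,-42.3],[0,-387,171,15,14,-5.5,-42.3],[0,-387,171,15,14,-5.5,-42.3]]]'

```text
time: 6.0
ee_pos: [0.5673, -0.2437, 0.1612]
tcp_rot: [-2.883, -0.002, 1.886]
wrist_force: [-0.3, 0.1, -2.8]
finger_gap: 0.128
grasp_force: 59.6
```

Run:
```python
from h import *
print(state(),manip.get_obs()['grasp_force'],delta(tool(),goal(50,106,15)),delta(tool(),goal(50,48,15)))
cv2.imwrite("pics/w_a.png",manip.camera("wrist")[:,:,::-1])
cv2.imwrite("pics/t_a.png",manip.camera("top")[:,:,::-1])
```

```text
(array([ 50.8,   0.9, 106.9]), np.float64(14.82), np.float64(-0.01), array([-0.3,  0.2, -2.8])) 59.608145356178284 (array([-0.9, -0.5,  0.9]), array([ 0.18, -0.15, -0.01])) (array([-1.1, 14.4, 56.9]), array([ 0.18, -0.15, -0.01]))
```

View pics/w_a.png

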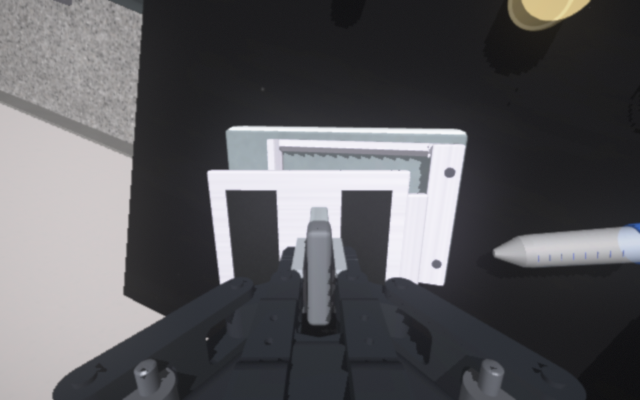

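The tilted plate is over the pocket, its tongue end (col ~428) just short of the lip's inner edge (col ~432) and square with it. I lower it next.

Call:
arm_command --motion '[[[0,-1,3.6,14,0.2,0,0],[0,-1,7.1,28,0.2,0,0],[0,-1,10.6,42,0.2,0,0],[0,-1,12.9,51,0.2,0,0],[0,-1,14.1,55.5,0.2,0,0],[0,-1,14.1,55.5,0.2,0,0]]]'

```text
time: 6.85
ee_pos: [0.568, -0.2457, 0.1057]
tcp_rot: [-2.881, 0.0, 1.886]
wrist_force: [0.7, 1.3, -1.6]
finger_gap: 0.126
grasp_force: 59.7
```

Run:
```python
from h import *
print(state(),manip.get_obs()['grasp_force'],delta(tool(),goal(50,47.5,15)),delta(tool(),goal(65,47.5,15)))
im=manip.camera("wrist")[:,:,::-1];cv2.imwrite("pics/w_b.png",im)
cv2.imwrite("pics/w_bc.png",cv2.resize(im[90:290,190:490],None,fx=2.6,fy=2.6,interpolation=cv2.INTER_CUBIC))
```

```text
(array([50.8, -1.2, 51.3]), np.float64(14.92), np.float64(-0.04), array([ 1. ,  1. , -1.6])) 59.653379917144775 (array([1.2, 0.2, 3.7]), array([ 0.08,  0.02, -0.03])) (array([ 1.2, 14.7, -0.1]), array([ 0.08,  0.02, -0.03]))
```

View pics/w_bc.png

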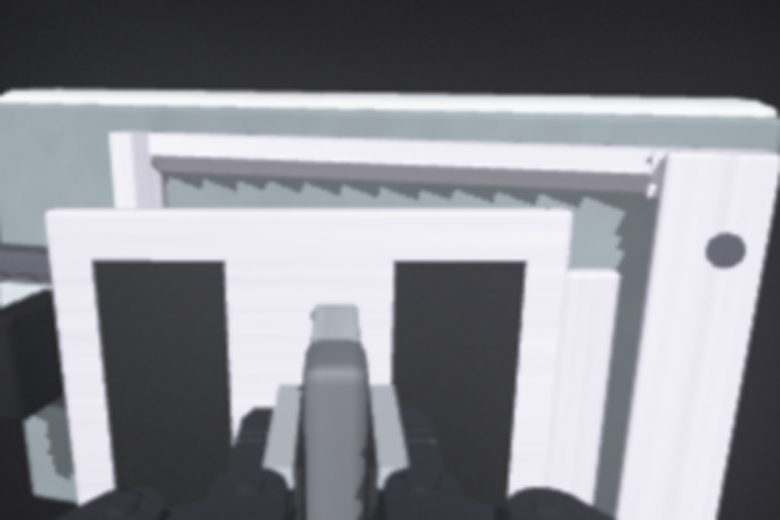

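The tongue lies inside the pocket opening, its edge at (618,270) still short of the lip edge at (655,240) and parallel to it. The plate is about 1 mm toward -y. I correct that and slide it under.

Run:
```python
from h import *
M=tool()
for g in [(50,47.5,15),(54,47.2,12),(60,47,10),(65,47,10)]: print(g,delta(M,goal(*g)))
```

```text
(50, 47.5, 15) (array([1.5, 0.1, 4.4]), array([ 0.12,  0.06, -0.04]))
(54, 47.2, 12) (array([1.5, 2.1, 7.1]), array([-2.88,  0.06, -0.04]))
(60, 47, 10) (array([1.5, 6.8, 8.1]), array([-4.88,  0.06, -0.04]))
(65, 47, 10) (array([ 1.5, 11.6,  6.8]), array([-4.88,  0.06, -0.04]))
```

Call:
arm_command --motion '[[[0,1.5,0,4.4,0,0,0],[0,1.5,2,7,-2.9,0,0],[0,1.5,6.8,8,-4.9,0,0],[0,1.5,6.8,8,-4.9,0,0]]]'

```text
time: 7.4
ee_pos: [0.5718, -0.2431, 0.0968]
tcp_rot: [-2.967, 0.001, 1.886]
wrist_force: [0.1, 0.2, -2.2]
finger_gap: 0.133
grasp_force: 59.6
```

Run:
```python
from h import *
print(state(),manip.get_obs()['grasp_force'])
M=tool()
for g in [(63,46.5,10),(66,46.5,10)]: print(g,delta(M,goal(*g)))
```

```text
(array([59.7,  0.1, 47.1]), np.float64(9.99), np.float64(-0.06), array([ 0.2,  0.2, -2.2])) 59.63091731071472
(63, 46.5, 10) (array([-0.1,  3.3,  0. ]), array([ 0.01,  0.05, -0.06]))
(66, 46.5, 10) (array([-0.1,  6.3, -0.5]), array([ 0.01,  0.05, -0.06]))
```

No contact yet, and the tip is 3 mm past the lip's edge. I slide on until it touches the end wall.

Call:
arm_command --motion '[[[0,0,2.5,0,0,0,0],[0,0,5,-0.3,0,0,0],[0,0,5,-0.3,0,0,0]]]'

```text
time: 7.78
ee_pos: [0.5771, -0.2412, 0.096]
tcp_rot: [-2.967, 0.001, 1.887]
wrist_force: [-0.4, -0.4, -2.4]
finger_gap: 0.13
grasp_force: 59.6
```

Run:
```python
from h import *
print(state(),manip.get_obs()['grasp_force'])
M=tool()
for g in [(65,46.5,10),(65,46.3,7),(65,46.3,4),(65,46.2,1.5),(65,46,0)]: print(g,delta(M,goal(*g)))
```

```text
(array([65.4,  0.2, 46.3]), np.float64(10.0), np.float64(-0.0), array([-0.5, -0.2, -2.4])) 59.638232588768005
(65, 46.5, 10) (array([-0.2, -0.4, -0.2]), array([ 0.  ,  0.05, -0.  ]))
(65, 46.3, 7) (array([-0.2, -2.3,  3.5]), array([-3.  ,  0.05, -0.  ]))
(65, 46.3, 4) (array([-0.2, -4.1,  7. ]), array([-6.  ,  0.05,  0.  ]))
(65, 46.2, 1.5) (array([-0.2, -5.4, 10.2]), array([-8.5 ,  0.05,  0.  ]))
(65, 46, 0) (array([-0.2, -6.1, 12.2]), array([-10.  ,   0.05,   0.  ]))
```

Call:
arm_command --motion '[[[0,0,1.3,-0.1,0,0,0],[0,0,2.5,-0.2,0,0,0],[0,0,2.5,-0.2,0,0,0]]]'

```text
time: 8.15
ee_pos: [0.5783, -0.2407, 0.0957]
tcp_rot: [-2.965, 0.0, 1.886]
wrist_force: [-4.3, -0.3, -0.5]
finger_gap: 0.132
grasp_force: 59.9
```

Run:
```python
from h import *
print(state(),manip.get_obs()['grasp_force'])
M=tool()
for g in [(65,46.5,10),(65,46.3,7),(65,46.3,4),(65,46.2,1.5),(65,46,0)]: print(g,delta(M,goal(*g)))
```

```text
(array([66.5,  0.3, 45.9]), np.float64(10.11), np.float64(-0.04), array([-4.2,  1.1, -0.5])) 59.8602569103241
(65, 46.5, 10) (array([-0.3, -1.7, -0.2]), array([-0.11,  0.  , -0.04]))
(65, 46.3, 7) (array([-0.3, -3.6,  3.5]), array([-3.11,  0.  , -0.04]))
(65, 46.3, 4) (array([-0.3, -5.3,  7. ]), array([-6.11,  0.01, -0.04]))
(65, 46.2, 1.5) (array([-0.3, -6.6, 10.2]), array([-8.61,  0.01, -0.04]))
(65, 46, 0) (array([-0.3, -7.3, 12.2]), array([-1.011e+01,  1.000e-02, -4.000e-02]))
```

Contact with the end wall is at 66.5 mm (nominal 67), so the model is good. I back off and lower it flat.

Call:
arm_command --motion '[[[0,0,-3,0,0,0,0],[0,0,-4.8,3.4,-3,0,0],[0,0,-6.5,7,-6,0,0],[0,0,-8.2,10,-8.5,0,0],[0,0,-8.2,10,-8.5,0,0]]]'

```text
time: 8.78
ee_pos: [0.5691, -0.2438, 0.0872]
tcp_rot: [-3.115, 0.0, 1.885]
wrist_force: [-0.3, 0.5, -1.9]
finger_gap: 0.129
grasp_force: 59.6
```

Run:
```python
from h import *
print(state(),manip.get_obs()['grasp_force'])
M=tool()
for g in [(64.8,46,0)]: print(g,delta(M,goal(*g)))
```

```text
(array([63.6,  0.3, 46.5]), np.float64(1.51), np.float64(-0.08), array([-0.1,  0.6, -1.9])) 59.60408091545105
(64.8, 46, 0) (array([-0.3,  0.2,  2.2]), array([-1.51,  0.02, -0.08]))
```

Call:
arm_command --motion '[[[0,0,0.7,1.2,-1,0,0],[0,0,0.7,2.4,-1.5,0,0],[0,0,0.7,3.2,-1.5,0,0],[0,0,0.7,3.2,-1.5,0,0]]]'

```text
time: 9.28
ee_pos: [0.5708, -0.2434, 0.0849]
tcp_rot: [3.141, 0.001, 1.887]
wrist_force: [-2.1, 1.9, 4.4]
finger_gap: 0.133
grasp_force: 60.4
```

Run:
```python
from h import *
print(state(),manip.get_obs()['grasp_force'],manip.get_obs()['wrist_torque'])
```

```text
(array([66.5,  0.1, 46. ]), np.float64(-0.03), np.float64(-0.01), array([-1.4,  2.5,  4.4])) 60.415542125701904 [ 0.27021511  0.2148313  -0.0290179 ]
```

Seated: z 46.0, level, with about 4 N of support. I centre it slightly, release, rise and look.

Call:
arm_command --motion '[[[0,0,-1,0.8,0,0,0],[0,0,-1,0.8,0,0,0],[0.5,0,-1,0.8,0,0,0],[0.5,0,-1,0.8,0,0,0],[0.5,0,-1,0.8,0,0,0],[0.5,0,-1,-40,0,0,0],[0.5,0,-1,-90,0,0,0],[0.5,0,-1,-125,0,0,0],[0.5,0,-1,-125,0,0,0]]]'

```text
time: 10.4
ee_pos: [0.5716, -0.2451, 0.2134]
tcp_rot: [3.136, 0.007, 1.886]
wrist_force: [0.1, -0.6, -0.0]
finger_gap: 0.502
grasp_force: 0.0
```

Run:
```python
from h import *
print(state(),manip.get_obs()['finger_gap']); np.save("M_c.npy",tool())
im=manip.camera("wrist")[:,:,::-1];cv2.imwrite("pics/w_c.png",im)
cv2.imwrite("pics/w_cc.png",cv2.resize(im[100:300,180:450],None,fx=2.9,fy=2.9,interpolation=cv2.INTER_CUBIC))
```

```text
(array([ 66.8,  -1.8, 174.8]), np.float64(-0.32), np.float64(-0.03), array([-0.1, -0.6, -0. ])) 0.5024525022157268
```

View pics/w_cc.png

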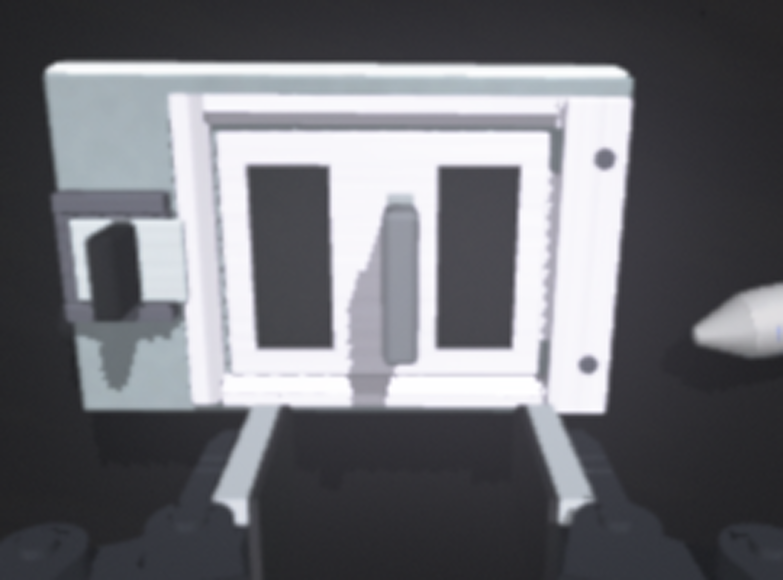

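The plate lies flat in the pocket with its tongue under the lip: the tongue end at col ~550 disappears under the lip edge, and the margins are even. The catch is still open, with its tab at (113,270). I will push the tab with shut fingers from its -x side.

Run:
```python
from h import *
def pt(x,z):
    G=np.eye(4);G[:3,:3]=[[0,1,0],[1,0,0],[0,0,-1]];G[:3,3]=[x/1e3,0,z/1e3];return SH@G
M=tool()
for a in [(-132,213),(-132,86)]: print(a,delta(M,pt(*a)))
```

```text
(-132, 213) (array([  -1.9, -132.5,   -2.7]), array([ 0.13,  0.2 , -0.03]))
(-132, 86) (array([  -1.5, -132.8,  124.3]), array([ 0.13,  0.2 , -0.03]))
```

Call:
arm_command --motion '[[[0,0,-60,0,0,0,0],[0,0,-115,0,0,0,0],[0,-1,-132.5,20,0,0,0],[0,-1,-132.5,70,0,0,0],[0,-1,-132.5,110,0,0,0],[0,-1,-132.5,123,0,0,0],[0,-1,-132.5,123,0,0,0],[0,-1,-132.5,123,0,0,0]]]'

```text
time: 11.45
ee_pos: [0.4448, -0.2867, 0.0875]
tcp_rot: [3.14, 0.003, 1.887]
wrist_force: [0.3, 0.5, 0.4]
finger_gap: 0.003
grasp_force: 0.0
```

Run:
```python
from h import *
print(((np.linalg.inv(SH)@tool())[:3,3]*1e3).round(1),state()[1:],manip.get_obs()['finger_gap'])
```

```text
[-131.8    0.4   87.5] (np.float64(-0.08), np.float64(-0.01), array([0.5, 0.3, 0.4])) 0.0032279692174849387
```

Call:
arm_command --motion '[[[0,0,6,1,0,0,0],[0,0,12,1,0,0,0],[0,0,16,1,0,0,0],[0,0,20,1,0,0,0],[0,0,24,1,0,0,0],[0,0,28,1,0,0,0],[0,0,32,1,0,0,0],[0,0,35,1,0,0,0],[0,0,35,1,0,0,0]]]'

```text
time: 12.58
ee_pos: [0.4773, -0.2747, 0.085]
tcp_rot: [3.141, 0.001, 1.886]
wrist_force: [-0.3, -0.1, 0.8]
finger_gap: -0.0
grasp_force: 0.0
```

Run:
```python
from h import *
print(((np.linalg.inv(SH)@tool())[:3,3]*1e3).round(1),state()[1:])
```

```text
[-97.1   1.7  85. ] (np.float64(-0.03), np.float64(-0.02), array([-0.4,  0. ,  0.8]))
```

Call:
arm_command --motion '[[[0,-1,2,0,0,0,0],[0,-1,4,0,0,0,0],[0,-1,5,0,0,0,0],[0,-1,5,0,0,0,0]]]'

```text
time: 13.08
ee_pos: [0.4814, -0.2739, 0.0847]
tcp_rot: [-3.14, -0.001, 1.886]
wrist_force: [-3.0, 1.4, 1.1]
finger_gap: -0.001
grasp_force: 1.5
```

Run:
```python
from h import *
print(((np.linalg.inv(SH)@tool())[:3,3]*1e3).round(1),state()[1:])
```

```text
[-93.1   1.2  84.7] (np.float64(0.07), np.float64(-0.01), array([-2.4,  2.3,  1.1]))
```

Call:
arm_command --motion '[[[0,0,2,0,0,0,0],[0,0,4,0,0,0,0],[0,0,4,0,0,0,0]]]'

```text
time: 13.45
ee_pos: [0.4818, -0.2738, 0.0847]
tcp_rot: [-3.133, -0.002, 1.887]
wrist_force: [-13.9, -1.5, 6.4]
finger_gap: -0.005
grasp_force: 7.3
```

Run:
```python
from h import *
print(((np.linalg.inv(SH)@tool())[:3,3]*1e3).round(1),state()[1:])
```

```text
[-92.6   1.2  84.7] (np.float64(0.51), np.float64(0.03), array([-13.7,   2.9,   6.4]))
```

A hard stop: the force rose to 14 N with only 0.5 mm of travel, so the catch is home. I back off, rise and look.

Call:
arm_command --motion '[[[0,0,-10,0,0,0,0],[0,0,-20,0,0,0,0],[0,0,-20,-60,0,0,0],[0,0,-20,-120,0,0,0],[0,0,40,-150,0,0,0],[0,0,90,-150,0,0,0],[0,0,90,-150,0,0,0],[0,0,90,-150,0,0,0]]]'

```text
time: 14.45
ee_pos: [0.571, -0.2449, 0.2345]
tcp_rot: [-3.141, 0.0, 1.887]
wrist_force: [0.1, -0.3, -1.1]
finger_gap: 0.003
grasp_force: 0.0
```

Run:
```python
from h import *
im=manip.camera("wrist")[:,:,::-1];cv2.imwrite("pics/w_d.png",im)
t=manip.camera("top")[:,:,::-1]
a=cv2.resize(im[80:320,160:480],(800,600),interpolation=cv2.INTER_CUBIC)
cv2.imwrite("pics/w_dc.png",a)
print(manip.get_obs()['wrist_force'])
```

```text
[-0.30551137  0.53708819 -0.27677033]
```

View pics/w_dc.png

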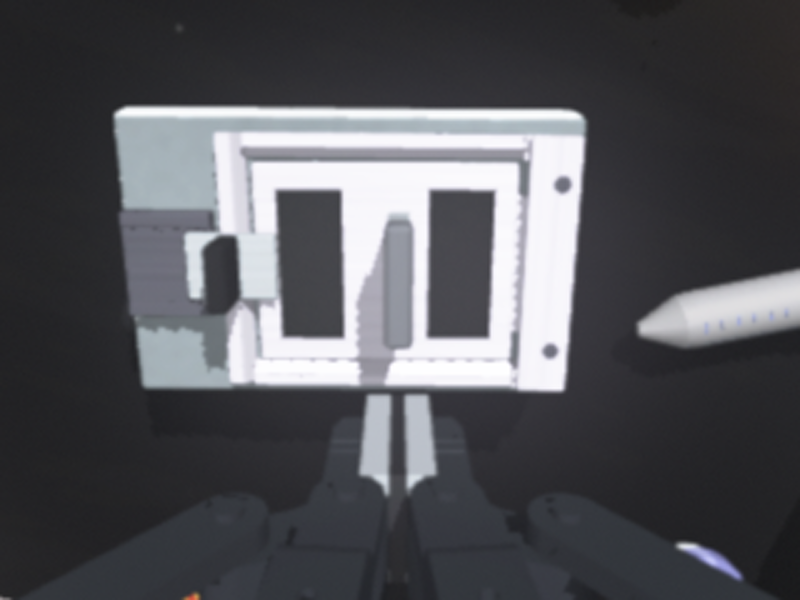

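The catch nose (col 278) overlaps the plate's near edge (col ~253) by about 11 mm. The plate is flat and the gripper is clear.

```bash
python3 -c "
from plant import manip
print(manip.sign_off())"
```

```text
the job is handed in; nothing more can be done
None
```

The carrier plate lies flat in the pocket with its tongue under the lip. The catch is pushed to its stop, about 11 mm over the plate's near edge. The gripper is clear, no other item was touched, and the job was handed in at about 14.5 s.

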